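# Load the resist bottle into the free pump cup without overloading the glass

## Task

Take the tall amber glass bottle that stands in the white tray and stand it upright on the floor of the empty grey cup. The glass is thin: grip it lightly, with about 20 to 30 N and no more, and set it down softly, without dropping it or pressing it into the cup. Leave the other two amber bottles standing where they are.

Things in the scene. Friction and masses are not known exactly. Their poses are not given: they have to be found in the camera images.
- bottle_center (a point): Centre, half-way up, of the tall amber bottle upright in the fixed white tray (rim 12 mm high, floor 4 mm above the table): 110 mm tall with black cap; straight round body 44 mm in diameter from foot (55 mm below this point) to 25 mm above it. 0.11 to 0.23 kg. z is its upward axis. Thin glass: grip with 20 to 30 N, it breaks above 45 N on a finger or when pressed with 50 N.
- cup_floor (a point): Centre of the inner floor of the empty grey round cup, on a fixed 90 mm square aluminium foot: inner diameter 60 mm, wall 6 mm, rim 24 mm above this point; this point is 14 mm above the table; z is up. A second, identical cup at least 100 mm away already holds a tall amber bottle.
- short_center (a point): Centre, half-way up, of the short amber bottle: 44 mm in diameter, 75 mm tall. To be left standing. The tray holds a row along its length, about 115 mm apart, in any order: tall bottle, short bottle, low white jar (64 mm diameter, 60 mm tall); across the row there is free room.
- loaded_center (a point): Centre, half-way up, of the tall amber bottle (110 mm tall, 44 mm diameter) that already stands in the other cup. To be left standing there.

How it is judged (in metres and radians):
At the end, for the whole second after the job is handed in: The tall bottle stands still and upright (within 10 degrees) on the floor of the cup that was empty: its centre within 15 mm of the cup's axis and 48 to 62 mm above the cup's floor (horizontal distance between bottle_center and cup_floor below 0.015 m and z of bottle_center in the frame of cup_floor between 0.048 and 0.062 m and angle between bottle_center's own z axis and vertical below 0.17 rad and linear speed of bottle below 0.02 m/s); the robot touches nothing.
It fails at once if the tall bottle is squeezed: the two fingers together press on it with more than 90 N (a grip of 45 N) (contact force between the fingers and bottle above 90 N).
It fails at once if the tall bottle is pressed or knocked into the cup with more than 50 N (contact force between bottle and cup above 50 N).
It fails at once if the tall bottle is dropped: it falls unheld faster than 0.45 m/s, that is from more than about 10 mm (contact force between the fingers and bottle below 0.5 N and linear speed of bottle above 0.45 m/s).
It fails at once if the short bottle is shifted more than 25 mm or tipped (distance of short_center from where it was at the start of the episode above 0.025 m or angle between short_center's own z axis and vertical above 0.35 rad).
It fails at once if the bottle in the other cup is shifted more than 25 mm or tipped (distance of loaded_center from where it was at the start of the episode above 0.025 m or angle between loaded_center's own z axis and vertical above 0.35 rad).
It also fails if it takes over 45 s, if anything falls off the work surface, if the arm or the gripper's body presses on something with over 40 N, if the wrist force passes 120 N, or if a joint passes its speed limit or range.

## Robot

A 6-joint arm with a two-finger parallel gripper is mounted at the origin on the work surface. World frame = base frame: x ahead of the robot, y to its left, z up, the work surface at z = 0. Lengths are in mm, angles in rad, forces in N, time in s.
With the tool pointing down it reaches from about 350 to 775 mm from the base axis. Payload 7.3 kg.
Tool frame: the origin (TCP) lies midway between the tips of the shut fingers; the grasp point (between the pads) lies 19 mm behind it; z points along the fingers, y is the line along which they close (so a half turn about z gives the same grasp; the last joint's range is limited). The gripper opens to 92 mm and grips with 3 to 60 N. Pads are 19 mm wide; open, the fingers measure 130 mm over their backs; the gripper's body (75 mm by 190 mm) begins 47 mm behind the grasp point.
Start: joints at [1.196, 0.342, 1.524, -0, 1.275, -0.146], TCP at [119.058, 511.341, 226.741] pointing down, gripper open.
Joint ranges: [-2.53, 2.53], [-0.77, 2.02], [0.04, 2.7], [-1, 4.14], [0.28, 2.66], [-3.11, 3.11]. Speed limits (rad/s): [2.57, 2.57, 3.14, 3.14, 3.14, 3.14].

## Interface

Orientations are given as [roll, pitch, yaw] about the fixed x, y, z axes, in that order (R = Rz(yaw) Ry(pitch) Rx(roll)).
In Python, from plant import bot gives the robot as it stands. The module is installed in compiled form; this text tells all that it offers.
- The arm moves only by the shell command python3 -m crank 'ROWS' [OPENING]. ROWS is JSON, a list of rows, each a list of 6 numbers: the shift along the tool's x, y, z in m, then the turn, a rotation vector about the tool's x, y, z in rad. In form: [[dx, dy, dz, wx, wy, wz], ...]. A call has 1 to 5 rows; each row shifts and turns the commanded pose from where the row before left it, along the tool's axes as they then stand; what a row does not reach is not made up. A row lasts 1/8 s, in which the tool goes at most 62.5 mm and 10.7 degrees, less where a joint would pass 70% of its speed; a pose out of reach is approached as far as the arm can. A call is refused whole if a number of a shift passes 0.0625 or a number of a turn 0.188, either way. A call with a gripper value outside its range is refused whole. OPENING is the opening in per cent of the stroke, from 0 (shut) to 100 (fully open), set as the call begins (- or left out, the last holds). The fingers move at their own pace and stop on an object; the grip force is fixed at half the most. Time passes only in rows, so rows that do not move let the fingers close. It gives the time, the measured TCP pose, the force, the opening and the grip force at its end, in the units of the state.
- bot.get_obs(): the state, without advancing time (a new reading comes with each control period).
- bot.capture(name): name is "side" or "top" or "wrist"; returns a dict with "color" (420x560x3 uint8, blue, green, red), "fov_y" (degrees; the focal length in pixels is half the picture's height over the tangent of half this angle, whatever the lens; pixels are square), "cx", "cy" (the principal point, pixels), "extrinsics" (4x4, takes a point from world to camera coordinates); the wrist camera has in their place "tool_from_camera" (4x4, takes a point from camera to tool coordinates, whose origin is the TCP and whose axes are the flange's). Camera axes: x right, y up, looking along -z (the intrinsics and any distortion apply to the point x, -y, -z); pixel columns grow to the right and rows downward; lengths in mm; the calibration is good to about 2 mm. A picture is of the moment at which its call begins: read the wrist's pose just before it. There is no depth.
- bot.close_job(): hands the job in; it is judged then, once.
The state is a dict: "time": time; "joint_positions": joint angles; "dq": joint speeds; "tau": joint torques, N m; "tool_pos": TCP position; "tcp_rot": TCP orientation; "contact_force": force on the tool from outside, world axes, zero at the start; "moment": the same for the moment, N m; "grip_width": finger opening in mm; "finger_force": force on a finger pad.
Only numpy, scipy, OpenCV 4.12 (cv2) and the standard library are available. Lean on these libraries where they do the work, as an engineer would, in place of code of your own. Each camera call takes 0.05 s, during which the arm holds its last target. There are 200 camera calls.

## Working session

There is one attempt and no reset: what is moved stays moved. The work goes in short steps, Python scripts to look and compute and a shell command to move; the robot and the scene stay as the last step left them, time stands still between calls to the robot, and variables do not carry over. Pictures are saved under pics/ and viewed, at most 10 in all, crops included, and the job is handed in when it is done.

```bash
mkdir -p pics; cat > h.py <<'E'
import numpy as np, cv2, pickle
from plant import bot
from scipy.spatial.transform import Rotation as R
def K(c):
    f=210/np.tan(np.radians(c["fov_y"]/2)); return f,c["cx"],c["cy"]
def ray(c,u,v,pose=None):
    f,cx,cy=K(c); d=np.array([(u-cx)/f,-(v-cy)/f,-1.])
    if "extrinsics" in c: T=np.linalg.inv(c["extrinsics"])
    else:
        T0=np.eye(4);T0[:3,:3]=R.from_euler('xyz',pose["tcp_rot"]).as_matrix();T0[:3,3]=pose["tool_pos"];T=T0@c["tool_from_camera"]
    return T[:3,3],T[:3,:3]@d
def onz(c,u,v,z,pose=None):
    o,d=ray(c,u,v,pose); return o+d*(z-o[2])/d[2]
def proj(c,p):
    f,cx,cy=K(c); q=np.array(c["extrinsics"])@np.append(p,1); return cx+f*q[0]/-q[2],cy-f*q[1]/-q[2]
E
python3 - <<'E'
from h import *
s=bot.get_obs(); print(s)
d={}
for n in("top","side","wrist"):
    c=bot.capture(n); d[n]=c; cv2.imwrite(f"pics/{n}0.png",c["color"]); print(n,{k:v for k,v in c.items() if k!="color"})
pickle.dump((s,d),open("o0.pkl","wb"))
E
```

```text
{'time': 0.0, 'joint_positions': array([ 1.19599730e+00,  3.42731106e-01,  1.52502259e+00, -4.24834054e-05,
        1.27540671e+00, -1.45987897e-01]), 'dq': array([ 7.17609484e-04,  9.24833030e-04, -4.83060361e-06,  5.80628938e-04,
        4.65579999e-04,  1.32336638e-03]), 'tau': array([-1.13132042e-03, -4.31247067e+01, -2.44225323e+01,  7.17013143e-02,
        5.61280386e-02, -1.27172584e-04]), 'tool_pos': array([118.91185299, 510.93037879, 226.0386759 ]), 'tcp_rot': array([-3.14003567e+00, -1.87868300e-04,  2.91279378e+00]), 'contact_force': array([0.52594533, 0.69279296, 0.13712358]), 'moment': array([-0.01607041,  0.00119881, -0.0207509 ]), 'finger_force': 0.0, 'grip_width': 91.96011423769409}
top {'fov_y': 50.67710654908054, 'cx': 270.92846546690475, 'cy': 211.04226514920921, 'extrinsics': array([[-9.31341837e-03, -9.99948823e-01,  3.95114799e-03,
         3.62296657e+01],
       [ 9.97650119e-01, -9.02364188e-03,  6.79176963e-02,
        -5.64560411e+02],
       [-6.78785668e-02,  4.57440918e-03,  9.97683103e-01,
        -9.41483231e+02],
       [ 0.00000000e+00,  0.00000000e+
[... 238 characters left out ...]
  [ 5.44984531e-02,  5.55048606e-01,  8.30030700e-01,
        -1.35347937e+02],
       [-4.97897731e-02, -8.28721414e-01,  5.57442190e-01,
        -1.04644785e+03],
       [ 0.00000000e+00,  0.00000000e+00,  0.00000000e+00,
         1.00000000e+00]])}
wrist {'fov_y': 71.71590173303285, 'cx': 275.75908266650737, 'cy': 207.98978305132397, 'tool_from_camera': array([[ 3.09746999e-04,  9.60677162e-01,  2.77667596e-01,
         7.53710343e+01],
       [ 9.99999842e-01, -4.27970547e-04,  3.65165336e-04,
         3.10141309e-01],
       [ 4.69639552e-04,  2.77667439e-01, -9.60677143e-01,
        -1.58736775e+02],
       [ 0.00000000e+00,  0.00000000e+00,  0.00000000e+00,
         1.00000000e+00]])}
```

View pics/top0.png

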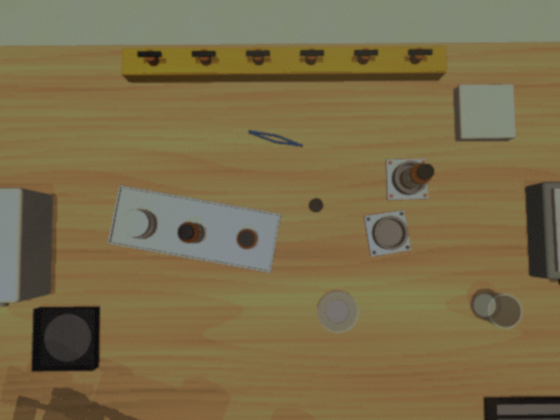

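View pics/side0.png

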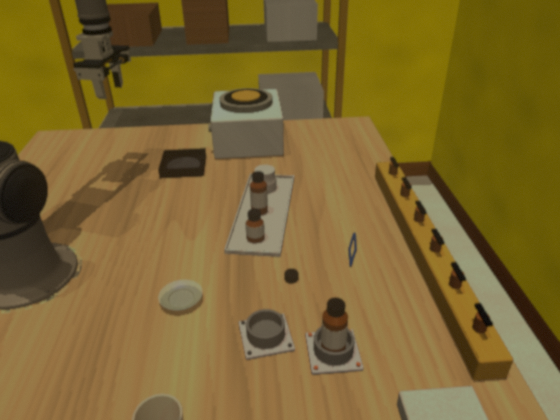

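The top view shows the tray with the jar (138,224), tall bottle (190,232) and short bottle (247,238). The empty cup is at (388,233) and the loaded one at (410,178). The side view confirms that the middle bottle, cap at (258,177), is the tall one. Next I'll zoom in for accurate pixels.

```bash
python3 - <<'E'
from h import *
s,d=pickle.load(open("o0.pkl","rb"))
def crop(n,u,v,w,h,S):
    i=d[n]["color"][v:v+h,u:u+w]; return cv2.resize(np.clip(i*1.6,0,255).astype(np.uint8),None,fx=S,fy=S,interpolation=cv2.INTER_CUBIC)
a=np.hstack([crop("top",165,200,100,70,4),crop("top",350,195,100,70,4)])
b=np.hstack([crop("side",220,165,100,75,4),crop("side",225,295,100,75,4)])
cv2.imwrite("pics/m1.png",np.vstack([a,b]))
E
```

```text
(no output)
```

View pics/m1.png

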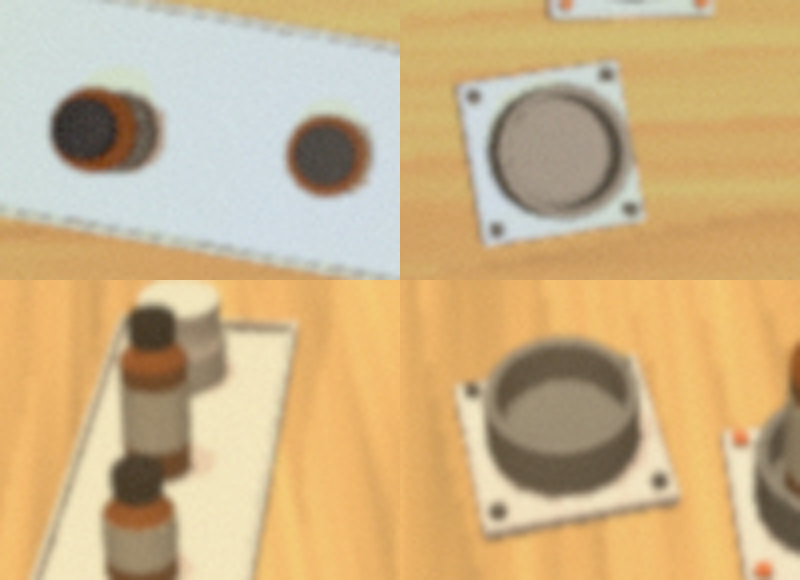

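```bash
python3 - <<'E'
from h import *
s,d=pickle.load(open("o0.pkl","rb"))
t,si=d["top"],d["side"]
def tri(a,b):
    (o,p),(q,r)=ray(t,*a),ray(si,*b)
    x=np.linalg.lstsq(np.c_[p,-r],q-o,rcond=None)[0]; A,B=o+p*x[0],q+r*x[1]; return ((A+B)/2).round(1),np.linalg.norm(A-B).round(1)
print("cap tri",tri((186.5,232.5),(258.2,174.2)), "top@114",onz(t,186.5,232.5,114),"side",onz(si,258.2,174.2,114))
print("short cap @79",onz(t,246.5,238.5,79))
print("cup rim tri",tri((390,232.5),(265.8,324.5)),onz(t,390,232.5,38),onz(si,265.8,324.5,38))
print("holes tri",tri((387.9,233.06),(266.4,334.2)),onz(t,387.9,233.06,8),onz(si,266.4,334.2,8))
print("jar",onz(t,138,224,64))
for p in [(122,187),(279,212),(270,270),(110,243)]: print("tray",onz(t,*p,12).round(0))
print("loaded cap",onz(t,424,172,124))
T=R.from_euler('xyz',s["tcp_rot"]).as_matrix();print(T.round(3))
E
```

```text
cap tri (array([521.4, 196.3, 112.2]), np.float64(6.6)) top@114 [518.09550354 195.97136376 114.        ] side [524.70278938 193.27277542 114.        ]
short cap @79 [505.60348632  81.22514408  79.        ]
cup rim tri (array([ 518. , -222.6,   31.1]), np.float64(4.3)) [ 515.73860603 -220.70493254   38.        ] [ 520.05892394 -228.97177129   38.        ]
holes tri (array([ 517.7, -224.5,    7.3]), np.float64(5.3)) [ 515.07157789 -224.25493815    8.        ] [ 520.39211788 -225.04913587    8.        ]
jar [537.56178006 305.06771484  64.        ]
tray [621. 356.  12.]
tray [563.  13.  12.]
tray [438.  34.  12.]
tray [499. 381.  12.]
loaded cap [ 631.08652979 -266.6360283   124.        ]
[[-0.974  0.227 -0.001]
 [ 0.227  0.974 -0.001]
 [ 0.    -0.002 -1.   ]]
```

View pics/wrist0.png

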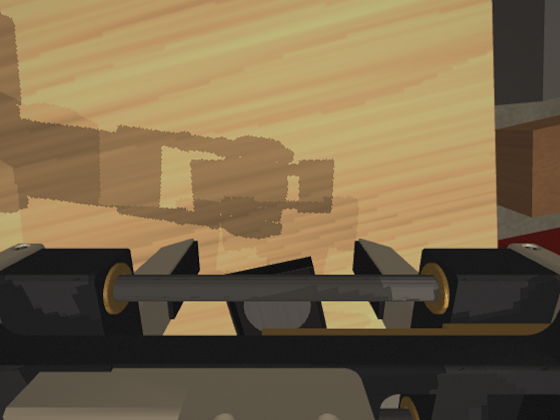

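The wrist view shows only the gripper, bare table and a dark tray box; no bottle is in sight yet. The two fixed views agree within about 5 mm: bottle near (521,196), cup near (518,-224). I'll move above the bottle and refine with the wrist camera.

```bash
cat > plan.py <<'E'
import sys
from h import *
# x y z toolY-angle rows -> rows to type
x,y,z,a,n=map(float,sys.argv[1:6]); n=int(n)
s=bot.get_obs(); M=R.from_euler('xyz',s["tcp_rot"]).as_matrix()
a0=np.arctan2(M[1,1],M[0,1]); da=(a-a0+np.pi)%(2*np.pi)-np.pi
# target: exactly down, y along a
Y=np.array([np.cos(a),np.sin(a),0]); Z=np.array([0,0,-1.]); G=np.c_[np.cross(Y,Z),Y,Z]
w=R.from_matrix(M.T@G).as_rotvec()/n
dp=(np.array([x,y,z])-s["tool_pos"])/n/1000
for i in range(n):
    print((M.T@dp).round(4).tolist(),w.round(4).tolist()); M=M@R.from_rotvec(w).as_matrix()
print(s["tool_pos"].round(1),s["joint_positions"].round(2),a0.round(3),s["time"])
E
python3 plan.py 521 196 235 -0.108 12
```

```text
[-0.0386, -0.018, -0.0007] [-0.0001, 0.0001, 0.1208]
[-0.0405, -0.0132, -0.0007] [-0.0001, 0.0001, 0.1208]
[-0.0418, -0.0082, -0.0007] [-0.0001, 0.0001, 0.1208]
[-0.0425, -0.0031, -0.0007] [-0.0001, 0.0001, 0.1208]
[-0.0425, 0.002, -0.0007] [-0.0001, 0.0001, 0.1208]
[-0.042, 0.0071, -0.0007] [-0.0001, 0.0001, 0.1208]
[-0.0408, 0.0121, -0.0007] [-0.0001, 0.0001, 0.1208]
[-0.039, 0.017, -0.0007] [-0.0001, 0.0001, 0.1208]
[-0.0367, 0.0215, -0.0007] [-0.0001, 0.0001, 0.1208]
[-0.0338, 0.0258, -0.0007] [-0.0001, 0.0001, 0.1208]
[-0.0305, 0.0297, -0.0007] [-0.0001, 0.0001, 0.1208]
[-0.0267, 0.0332, -0.0007] [-0.0001, 0.0001, 0.1208]
[118.9 511.1 226.2] [ 1.2   0.34  1.52  0.    1.28 -0.15] 1.342 0.15
```

```bash
python3 -m crank '[[-0.0386,-0.018,-0.0007,0,0,0.1208],[-0.0405,-0.0132,-0.0007,0,0,0.1208],[-0.0418,-0.0082,-0.0007,0,0,0.1208],[-0.0425,-0.0031,-0.0007,0,0,0.1208],[-0.0425,0.002,-0.0007,0,0,0.1208]]'
python3 -m crank '[[-0.042,0.0071,-0.0007,0,0,0.1208],[-0.0408,0.0121,-0.0007,0,0,0.1208],[-0.039,0.017,-0.0007,0,0,0.1208],[-0.0367,0.0215,-0.0007,0,0,0.1208],[-0.0338,0.0258,-0.0007,0,0,0.1208]]'
python3 -m crank '[[-0.0305,0.0297,-0.0007,0,0,0.1208],[-0.0267,0.0332,-0.0007,0,0,0.1208],[0,0,0,0,0,0],[0,0,0,0,0,0]]'
python3 - <<'E'
from h import *
s=bot.get_obs();c=bot.capture("wrist");cv2.imwrite("pics/w1.png",c["color"]);pickle.dump((s,c),open("w1.pkl","wb"));print(s)
E
```

```text
time: 0.78
tool_pos: [287.5, 379.0, 230.1]
tcp_rot: [-3.141, -0.0, 2.305]
contact_force: [0.8, 0.5, -0.4]
grip_width: 91.9
finger_force: 0.0
time: 1.4
tool_pos: [455.0, 247.8, 233.6]
tcp_rot: [-3.141, -0.0, 1.701]
contact_force: [-0.4, 0.2, 0.1]
grip_width: 91.4
finger_force: 0.0
time: 1.9
tool_pos: [520.6, 196.4, 234.7]
tcp_rot: [-3.14, 0.0, 1.464]
contact_force: [0.3, 0.7, 0.4]
grip_width: 92.0
finger_force: 0.0
{'time': 1.9, 'joint_positions': array([2.22839821e-01, 3.94700132e-01, 1.42177072e+00, 4.41167354e-04,
       1.32641903e+00, 3.29573567e-01]), 'dq': array([ 0.01932332, -0.01509891,  0.00830364, -0.00033614, -0.00268602,
        0.00165155]), 'tau': array([-9.42697003e-01, -4.59074414e+01, -2.52797681e+01,  2.00982968e-02,
       -3.31665203e-02,  1.34476888e-02]), 'tool_pos': array([520.58796581, 196.44346076, 234.67201897]), 'tcp_rot': array([-3.14022673e+00,  1.49492929e-05,  1.46395557e+00]), 'contact_force': array([0.29054865, 0.6835699 , 0.37098882]), 'moment': array([-0.05649657,  0.05693945, -0.0338882 ]), 'finger_force': 0.0, 'grip_width': 91.9846320688863}
```

View pics/w1.png

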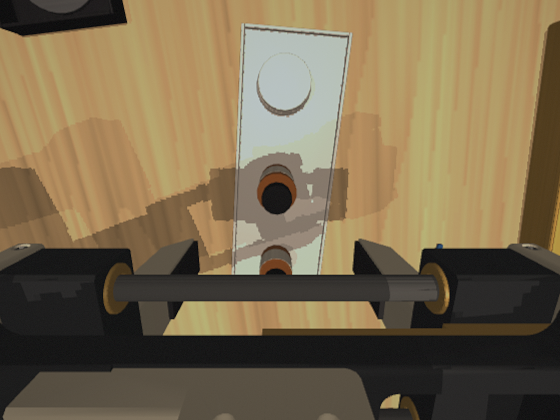

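The wrist view shows the tall bottle's cap at (277,198) between the fingers, the short bottle's cap below it and the jar at (284,82). I'll locate the cap and body by mask.

```bash
python3 - <<'E'
from h import *
s,c=pickle.load(open("w1.pkl","rb"))
g=c["color"].astype(int); m=np.zeros((420,560),np.uint8); m[170:225,245:310]=(g.max(2)<45)[170:225,245:310]
k=max(cv2.findContours(m,0,1)[0],key=cv2.contourArea); (u,v),r=cv2.minEnclosingCircle(k); print(u,v,r,cv2.boundingRect(k))
p=onz(c,u,v,114,s);print(p, "cap diam",np.linalg.norm(onz(c,u+r,v,114,s)-onz(c,u-r,v,114,s)))
x,y,w,h=cv2.boundingRect(k)
print(onz(c,x+w/2-.5,y+h/2-.5,114,s)); print("jar",onz(c,284,82,64,s), np.linalg.norm(onz(c,257,85,64,s)-onz(c,311,85,64,s)))
# bottle shoulder/orange body horizontal extents at rows
for v in range(180,196,4):
    row=g[v,240:320]; o=np.where((row[:,2]-row[:,0]>35)&(row.max(1)<170))[0]+240; print(v,o.min(),o.max())
E
python3 plan.py 521 196 180 -0.108 3
```

```text
276.5 197.87930297851562 15.544991493225098 (262, 183, 30, 31)
[521.25628393 201.20700901 114.        ] cap diam 30.815215221187984
[521.24325843 201.0843804  114.        ]
jar [541.02116981 312.36593742  64.        ] 56.77249616775766
180 261 292
184 259 294
188 257 296
192 257 296
[-0.0002, 0.0003, 0.0183] [-0.0003, -0.0, 0.0006]
[-0.0002, 0.0003, 0.0183] [-0.0003, -0.0, 0.0006]
[-0.0002, 0.0002, 0.0183] [-0.0003, -0.0, 0.0006]
[520.4 196.8 234.9] [0.22 0.39 1.42 0.   1.33 0.33] -0.106 1.95
```

```bash
python3 -m crank '[[0.002,0.001,0.030,0,0,0],[0,0,0.030,0,0,0],[0,0,0.025,0,0,0],[0,0,0,0,0,0],[0,0,0,0,0,0]]'
python3 - <<'E'
from h import *
s=bot.get_obs();c=bot.capture("wrist");cv2.imwrite("pics/w2.png",c["color"]);pickle.dump((s,c),open("w2.pkl","wb"))
g=c["color"].astype(int); m=np.zeros((420,560),np.uint8); m[170:270,220:330]=(g.max(2)<45)[170:270,220:330]
k=max(cv2.findContours(m,0,1)[0],key=cv2.contourArea); (u,v),r=cv2.minEnclosingCircle(k); print(u,v,r,cv2.boundingRect(k),cv2.contourArea(k)/np.pi/r/r)
print(onz(c,u,v,114,s),"cap diam",np.linalg.norm(onz(c,u+r,v,114,s)-onz(c,u-r,v,114,s)),s["tool_pos"])
E
python3 plan.py 521 199 55 -0.108 5
```

```text
time: 2.58
tool_pos: [522.6, 198.9, 151.3]
tcp_rot: [3.14, -0.001, 1.464]
contact_force: [0.6, 1.1, 0.5]
grip_width: 91.8
finger_force: 0.0
274.0 229.0 22.136043548583984 (254, 207, 41, 45) 0.9023029390505959
[521.31262011 201.88430908 114.        ] cap diam 31.767712984147323 [522.60624523 198.88770134 151.33144076]
[-0.0, -0.0004, 0.0193] [0.0004, -0.0002, 0.0003]
[-0.0, -0.0004, 0.0193] [0.0004, -0.0002, 0.0003]
[-0.0, -0.0004, 0.0193] [0.0004, -0.0002, 0.0003]
[-0.0, -0.0004, 0.0193] [0.0004, -0.0002, 0.0003]
[0.0, -0.0004, 0.0193] [0.0004, -0.0002, 0.0003]
[522.9 198.8 151.6] [0.23 0.47 1.54 0.   1.13 0.33] -0.107 2.625
```

```bash
python3 -m crank '[[0.0015,-0.0018,0.025,0,0,0],[0,0,0.025,0,0,0],[0,0,0.025,0,0,0],[0,0,0.016,0,0,0],[0,0,0.005,0,0,0]]'
python3 -m crank '[[0,0,0,0,0,0],[0,0,0,0,0,0]]' 54
python3 - <<'E'
from h import *
s=bot.get_obs(); print(s["tool_pos"],s["contact_force"],s["grip_width"],s["finger_force"])
E
```

```text
time: 3.25
tool_pos: [520.9, 199.9, 54.0]
tcp_rot: [-3.142, -0.0, 1.463]
contact_force: [0.0, 0.4, 0.1]
grip_width: 91.7
finger_force: 0.0
time: 3.5
tool_pos: [521.4, 200.0, 55.1]
tcp_rot: [3.14, -0.001, 1.463]
contact_force: [0.9, -0.5, 0.6]
grip_width: 76.1
finger_force: 0.0
[521.41934601 200.03431305  55.07432725] [ 0.9213055  -0.46801476  0.57156771] 76.1163407721754 0.0
```

Now I'll close slowly, in stages.

```bash
python3 -m crank '[[0,0,0,0,0,0],[0,0,0,0,0,0],[0,0,0,0,0,0],[0,0,0,0,0,0]]' 52
python3 -m crank '[[0,0,0,0,0,0],[0,0,0,0,0,0],[0,0,0,0,0,0],[0,0,0,0,0,0]]' 49
python3 -m crank '[[0,0,0,0,0,0],[0,0,0,0,0,0],[0,0,0,0,0,0]]' 47
```

```text
time: 4.0
tool_pos: [520.8, 199.9, 54.2]
tcp_rot: [3.142, -0.0, 1.463]
contact_force: [-0.7, -0.1, 0.4]
grip_width: 48.1
finger_force: 0.0
time: 4.5
tool_pos: [520.8, 199.8, 54.1]
tcp_rot: [3.142, -0.0, 1.463]
contact_force: [0.2, 0.4, -0.0]
grip_width: 45.1
finger_force: 0.1
time: 4.88
tool_pos: [521.0, 199.8, 54.2]
tcp_rot: [3.141, -0.0, 1.463]
contact_force: [1.8, -0.8, 0.0]
grip_width: 43.3
finger_force: 19.2
```

```bash
python3 -m crank '[[0,0,0,0,0,0],[0,0,0,0,0,0],[0,0,0,0,0,0]]' 46
```

```text
time: 5.25
tool_pos: [520.9, 199.9, 54.2]
tcp_rot: [3.141, -0.0, 1.463]
contact_force: [1.2, -0.9, 1.3]
grip_width: 43.0
finger_force: 30.0
```

```bash
python3 -m crank '[[0,0,-0.005,0,0,0],[0,0,-0.015,0,0,0],[0,0,-0.03,0,0,0],[0,0,-0.03,0,0,0],[0,0,-0.03,0,0,0]]'
python3 -m crank '[[0,0,-0.010,0,0,0],[0,0,0,0,0,0]]'
python3 plan.py 518 -160 174 -1.6 15
```

```text
time: 5.88
tool_pos: [520.5, 199.9, 166.0]
tcp_rot: [3.141, -0.0, 1.463]
contact_force: [1.0, 0.1, -1.4]
grip_width: 43.8
finger_force: 30.0
time: 6.12
tool_pos: [520.8, 199.9, 174.6]
tcp_rot: [3.141, -0.0, 1.463]
contact_force: [-0.2, 0.7, -2.6]
grip_width: 43.0
finger_force: 30.0
[-0.0239, 0.0024, 0.0] [0.0, -0.0001, 0.0995]
[-0.0235, 0.0048, 0.0] [0.0, -0.0001, 0.0995]
[-0.0229, 0.0071, 0.0] [0.0, -0.0001, 0.0995]
[-0.0221, 0.0093, 0.0] [0.0, -0.0001, 0.0995]
[-0.0211, 0.0115, 0.0] [0.0, -0.0001, 0.0995]
[-0.0198, 0.0135, 0.0] [0.0, -0.0001, 0.0995]
[-0.0184, 0.0154, 0.0] [0.0, -0.0001, 0.0995]
[-0.0168, 0.0171, 0.0] [0.0, -0.0001, 0.0995]
[-0.015, 0.0187, 0.0] [0.0, -0.0001, 0.0995]
[-0.0131, 0.0201, 0.0] [0.0, -0.0001, 0.0995]
[-0.011, 0.0213, 0.0] [0.0, -0.0001, 0.0995]
[-0.0088, 0.0223, 0.0] [0.0, -0.0001, 0.0995]
[-0.0066, 0.0231, 0.0] [0.0, -0.0001, 0.0995]
[-0.0042, 0.0236, 0.0] [0.0, -0.0001, 0.0995]
[-0.0019, 0.0239, 0.0] [0.0, -0.0001, 0.0995]
[520.8 199.9 174.6] [0.23 0.45 1.51 0.   1.18 0.34] -0.108 6.125
```

```bash
python3 plan.py 430 -222 174 -1.6 15
```

```text
[-0.0286, -0.003, 0.0] [0.0, -0.0001, 0.0995]
[-0.0288, -0.0001, 0.0] [0.0, -0.0001, 0.0995]
[-0.0286, 0.0027, 0.0] [0.0, -0.0001, 0.0995]
[-0.0282, 0.0055, 0.0] [0.0, -0.0001, 0.0995]
[-0.0275, 0.0083, 0.0] [0.0, -0.0001, 0.0995]
[-0.0266, 0.011, 0.0] [0.0, -0.0001, 0.0995]
[-0.0253, 0.0136, 0.0] [0.0, -0.0001, 0.0995]
[-0.0239, 0.0161, 0.0] [0.0, -0.0001, 0.0995]
[-0.0222, 0.0183, 0.0] [0.0, -0.0001, 0.0995]
[-0.0202, 0.0205, 0.0] [0.0, -0.0001, 0.0995]
[-0.0181, 0.0224, 0.0] [0.0, -0.0001, 0.0995]
[-0.0158, 0.0241, 0.0] [0.0, -0.0001, 0.0995]
[-0.0133, 0.0255, 0.0] [0.0, -0.0001, 0.0995]
[-0.0107, 0.0267, 0.0] [0.0, -0.0001, 0.0995]
[-0.008, 0.0276, 0.0] [0.0, -0.0001, 0.0995]
[520.8 199.9 174.6] [0.23 0.45 1.51 0.   1.18 0.34] -0.108 6.125
```

```bash
python3 -m crank '[[-0.0286,-0.003,0,0,0,0.0995],[-0.0288,0,0,0,0,0.0995],[-0.0286,0.0027,0,0,0,0.0995],[-0.0282,0.0055,0,0,0,0.0995],[-0.0275,0.0083,0,0,0,0.0995]]'
python3 -m crank '[[-0.0266,0.011,0,0,0,0.0995],[-0.0253,0.0136,0,0,0,0.0995],[-0.0239,0.0161,0,0,0,0.0995],[-0.0222,0.0183,0,0,0,0.0995],[-0.0202,0.0205,0,0,0,0.0995]]'
python3 -m crank '[[-0.0181,0.0224,0,0,0,0.0995],[-0.0158,0.0241,0,0,0,0.0995],[-0.0133,0.0255,0,0,0,0.0995],[-0.0107,0.0267,0,0,0,0.0995],[-0.008,0.0276,0,0,0,0.0995]]'
python3 -m crank '[[0,0,0,0,0,0],[0,0,0,0,0,0],[0,0,0,0,0,0]]'
python3 - <<'E'
from h import *
s=bot.get_obs();c=bot.capture("wrist");cv2.imwrite("pics/w3.png",c["color"]);pickle.dump((s,c),open("w3.pkl","wb"));print(s["tool_pos"],s["tcp_rot"])
E
```

```text
time: 6.75
tool_pos: [489.4, 58.5, 172.6]
tcp_rot: [-3.139, 0.002, 0.962]
contact_force: [0.7, 0.4, -0.3]
grip_width: 43.2
finger_force: 30.0
time: 7.38
tool_pos: [459.2, -81.9, 172.7]
tcp_rot: [-3.139, 0.002, 0.465]
contact_force: [-0.7, 0.9, -1.8]
grip_width: 43.2
finger_force: 30.0
time: 8.0
tool_pos: [429.1, -222.4, 172.6]
tcp_rot: [-3.14, 0.002, -0.033]
contact_force: [0.6, -0.1, -1.7]
grip_width: 43.2
finger_force: 30.0
time: 8.38
tool_pos: [430.1, -221.0, 173.7]
tcp_rot: [-3.141, 0.001, -0.028]
contact_force: [0.5, 0.1, -1.0]
grip_width: 43.1
finger_force: 30.0
[ 430.07724468 -221.04961191  173.71331619] [-3.14075980e+00  6.77827267e-04 -2.76795243e-02]
```

View pics/w3.png

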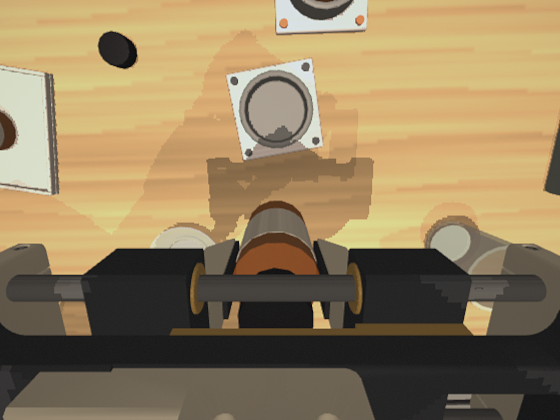

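The bottle is held upright in the gripper. The empty cup is ahead at about (277,106), with its foot holes at (234,80), (305,66), (316,141) and (249,153). The far edge of the bottle's foot is at (276,201).

```bash
python3 - <<'E'
from h import *
s,c=pickle.load(open("w3.pkl","rb")); g=c["color"]
h=np.mean([(234,80),(305,66),(316,141),(249,153)],0); print("holes",onz(c,*h,8,s))
gray=cv2.GaussianBlur(g,(3,3),0).astype(int)
# dark rim ring vs white foot
m=np.zeros((420,560),np.uint8); m[60:160,230:322]=(gray.max(2)<135)[60:160,230:322]
m=cv2.morphologyEx(m,cv2.MORPH_OPEN,np.ones((5,5),np.uint8))
k=max(cv2.findContours(m,0,1)[0],key=cv2.contourArea); print(cv2.boundingRect(k),cv2.fitEllipse(k))
x,y,w,hh=cv2.boundingRect(k)
print("rim left/right z38 diam",np.linalg.norm(onz(c,x,105,38,s)-onz(c,x+w,105,38,s)), onz(c,x+w/2,105,38,s), "rim top edge",onz(c,x+w/2,y,38,s))
# bottle foot far edge: the foot z
fz=s["tool_pos"][2]-54.2+4; print("foot z",fz,"far edge",onz(c,276,201,fz,s), s["tool_pos"])
o=cv2.resize(g[50:270,200:350],None,fx=3.6,fy=2.7,interpolation=cv2.INTER_CUBIC) 
o=cv2.resize(g[50:250,180:380],(600,600),interpolation=cv2.INTER_CUBIC);cv2.imwrite("pics/w3c.png",o)
E
```

```text
holes [ 518.67630829 -223.36695488    8.        ]
(259, 127, 34, 21) ((276.95391845703125, 138.25778198242188), (18.678661346435547, 34.03471374511719), 77.43766021728516)
rim left/right z38 diam 32.52604630430821 [ 521.92018564 -223.44260754   38.        ] rim top edge [ 501.65315889 -222.89243528   38.        ]
foot z 123.5133161912391 far edge [ 449.57100069 -221.4432407   123.51331619] [ 430.07724468 -221.04961191  173.71331619]
```

View pics/w3c.png

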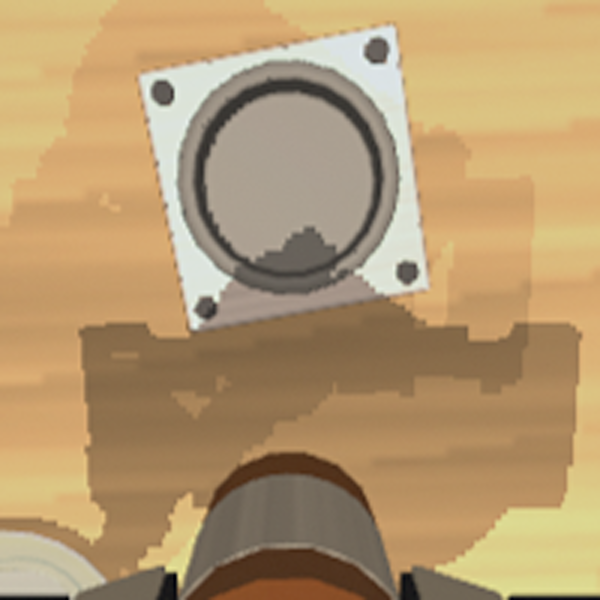

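```bash
python3 plan.py 519.3 -222.8 130 -1.6 5
```

```text
[0.0178, -0.0002, 0.0088] [-0.0001, 0.0001, 0.0003]
[0.0178, -0.0002, 0.0088] [-0.0001, 0.0001, 0.0003]
[0.0178, -0.0002, 0.0088] [-0.0001, 0.0001, 0.0003]
[0.0178, -0.0002, 0.0088] [-0.0001, 0.0001, 0.0003]
[0.0178, -0.0002, 0.0088] [-0.0001, 0.0001, 0.0003]
[ 430.2 -221.1  173.9] [-0.63  0.32  1.72  0.    1.11  0.96] -1.598 8.425
```

```bash
python3 -m crank '[[0.0178,-0.0002,0.0088,0,0,0],[0.0178,-0.0002,0.0088,0,0,0],[0.0178,-0.0002,0.0088,0,0,0],[0.0178,-0.0002,0.0088,0,0,0],[0.0178,-0.0002,0.0088,0,0,0]]'
python3 -m crank '[[0,0,0.010,0,0,0],[0,0,0.010,0,0,0],[0,0,0.010,0,0,0],[0,0,0,0,0,0],[0,0,0,0,0,0]]'
python3 - <<'E'
from h import *
s=bot.get_obs();print(s["tool_pos"],s["tcp_rot"],s["contact_force"])
d={n:bot.capture(n) for n in("top","side")};pickle.dump((s,d),open("o2.pkl","wb"))
t=d["top"]["color"][180:280,340:440];i=d["side"]["color"][230:370,200:340]
f=lambda a:cv2.resize(np.clip(a*1.6,0,255).astype(np.uint8),(400,400),interpolation=cv2.INTER_CUBIC)
cv2.imwrite("pics/m2.png",np.hstack([f(t),f(i)]))
E
```

```text
time: 9.05
tool_pos: [520.4, -223.5, 129.1]
tcp_rot: [-3.141, 0.0, -0.029]
contact_force: [-0.2, -0.5, -1.9]
grip_width: 43.5
finger_force: 30.0
time: 9.68
tool_pos: [519.1, -223.8, 100.5]
tcp_rot: [3.141, -0.001, -0.03]
contact_force: [-0.1, 0.6, -0.4]
grip_width: 43.0
finger_force: 30.0
[ 519.14887152 -223.82341356  100.46969109] [ 3.14136372e+00 -5.84278570e-04 -2.95586970e-02] [-0.12140584  0.60842254 -0.39344538]
```

View pics/m2.png

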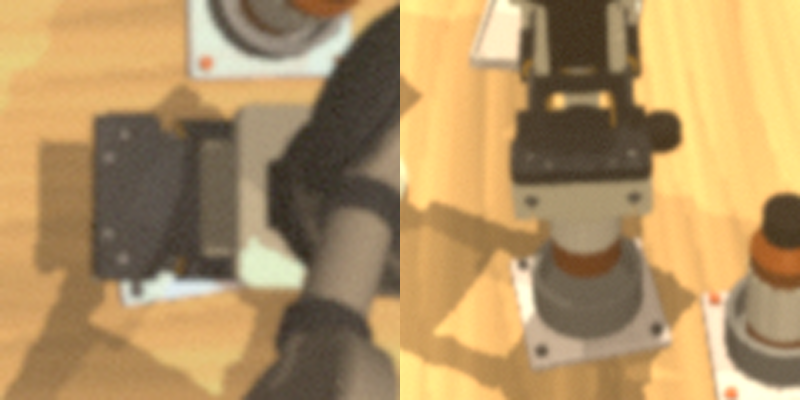

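Side view: the foot of the bottle hangs over the cup, centred laterally (586 against 588 in the crop). Before lowering I'll check the depth direction.

```bash
python3 - <<'E'
from h import *
s,d=pickle.load(open("o2.pkl","rb")); c=d["side"]
for q in (272,275): print("foot near edge",onz(c,200+186*.35,230+q*.35,s["tool_pos"][2]-50.2))
print("cup base near edge (z8)",onz(c,200+188*.35,230+337*.35,8))
print("holes",onz(c,*(np.mean([(523,264),(640,246),(656,328),(541,350)],0)-[400,0])*.35+[200,230],8))
E
```

```text
foot near edge [ 518.57073749 -241.93479465   50.26969109]
foot near edge [ 518.45158227 -244.40210701   50.26969109]
cup base near edge (z8) [ 517.69034773 -257.08677993    8.        ]
holes [ 520.60777359 -224.46257005    8.        ]
```

```bash
python3 -m crank '[[0,0,0.008,0,0,0],[0,0,0.008,0,0,0],[0,0,0,0,0,0],[0,0,0,0,0,0]]'
```

```text
time: 10.28
tool_pos: [519.1, -223.6, 84.0]
tcp_rot: [-3.141, 0.0, -0.029]
contact_force: [0.4, -0.5, -1.9]
grip_width: 43.2
finger_force: 30.0
```

The side view agrees within 3 mm, so I'll lower gently.

```bash
python3 -m crank '[[0,0.001,0.005,0,0,0],[0,0,0.005,0,0,0],[0,0,0.004,0,0,0],[0,0,0.002,0,0,0],[0,0,0,0,0,0]]'
python3 -m crank '[[0,0,0.001,0,0,0],[0,0,0.001,0,0,0],[0,0,0,0,0,0],[0,0,0,0,0,0]]'
```

```text
time: 10.9
tool_pos: [519.0, -224.6, 67.9]
tcp_rot: [-3.141, 0.0, -0.029]
contact_force: [-0.2, -0.3, -1.5]
grip_width: 43.4
finger_force: 30.0
time: 11.4
tool_pos: [519.1, -224.6, 66.2]
tcp_rot: [-3.142, -0.0, -0.029]
contact_force: [0.2, 0.0, -1.3]
grip_width: 43.0
finger_force: 30.0
```

```bash
python3 -m crank '[[0,0,0.0005,0,0,0],[0,0,0.0005,0,0,0],[0,0,0,0,0,0]]'
python3 -m crank '[[0,0,0.0005,0,0,0],[0,0,0,0,0,0],[0,0,0,0,0,0]]'
```

```text
time: 11.78
tool_pos: [519.1, -224.6, 65.0]
tcp_rot: [-3.141, 0.0, -0.029]
contact_force: [-1.1, -0.8, -1.6]
grip_width: 43.3
finger_force: 30.0
time: 12.15
tool_pos: [519.1, -224.6, 64.6]
tcp_rot: [-3.142, -0.0, -0.029]
contact_force: [0.2, -0.0, -2.8]
grip_width: 43.6
finger_force: 30.0
```

```bash
python3 -m crank '[[0,0,0.0004,0,0,0],[0,0,0,0,0,0],[0,0,0,0,0,0]]'
python3 -m crank '[[0,0,0.0004,0,0,0],[0,0,0,0,0,0],[0,0,0,0,0,0]]'
```

```text
time: 12.52
tool_pos: [519.1, -224.6, 64.2]
tcp_rot: [-3.142, -0.0, -0.029]
contact_force: [-0.0, 0.6, -1.2]
grip_width: 43.4
finger_force: 30.0
time: 12.9
tool_pos: [519.2, -224.7, 64.2]
tcp_rot: [3.141, -0.0, -0.029]
contact_force: [-1.9, 0.8, 5.0]
grip_width: 43.4
finger_force: 30.0
```

Contact: Fz rose from -1.5 N to +5 N at the expected height. I'll release in stages.

```bash
python3 -m crank '[[0,0,0,0,0,0],[0,0,0,0,0,0]]' 47.3
python3 -m crank '[[0,0,0,0,0,0],[0,0,0,0,0,0],[0,0,0,0,0,0]]' 50
python3 -m crank '[[0,0,0,0,0,0],[0,0,0,0,0,0],[0,0,0,0,0,0],[0,0,0,0,0,0]]' 85
python3 -m crank '[[0,0,-0.02,0,0,0],[0,0,-0.04,0,0,0],[0,0,-0.05,0,0,0],[0,0,-0.05,0,0,0],[0,0,-0.03,0,0,0]]'
python3 -m crank '[[-0.05,0,0,0,0,0],[-0.05,0,0,0,0,0],[0,0,0,0,0,0],[0,0,0,0,0,0]]'
python3 - <<'E'
from h import *
d={n:bot.capture(n) for n in("side","wrist")}
i=d["side"]["color"][230:370,200:340]
f=lambda a,w:cv2.resize(np.clip(a*1.5,0,255).astype(np.uint8),(w,400),interpolation=cv2.INTER_CUBIC)
cv2.imwrite("pics/m3.png",np.hstack([f(i,400),f(d["wrist"]["color"][0:280,140:420],400)]))
E
```

```text
time: 13.15
tool_pos: [519.2, -224.8, 64.1]
tcp_rot: [3.141, -0.0, -0.029]
contact_force: [-1.4, 0.1, 5.2]
grip_width: 43.6
finger_force: 7.1
time: 13.52
tool_pos: [519.0, -224.6, 63.5]
tcp_rot: [-3.141, 0.0, -0.029]
contact_force: [-0.2, 0.2, -0.0]
grip_width: 45.7
finger_force: 0.0
time: 14.02
tool_pos: [519.1, -224.6, 63.8]
tcp_rot: [-3.142, -0.0, -0.029]
contact_force: [-0.0, 0.5, 0.8]
grip_width: 77.1
finger_force: 0.0
time: 14.65
tool_pos: [519.6, -224.9, 256.8]
tcp_rot: [3.14, -0.003, -0.029]
contact_force: [-1.2, 0.5, -0.6]
grip_width: 77.8
finger_force: 0.0
time: 15.15
tool_pos: [419.7, -222.1, 254.3]
tcp_rot: [3.141, -0.002, -0.03]
contact_force: [0.8, -0.7, -1.0]
grip_width: 77.9
finger_force: 0.0
```

View pics/m3.png

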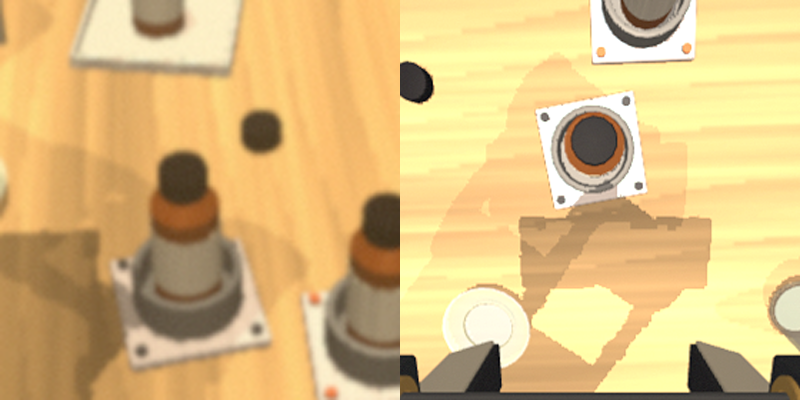

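The bottle stands upright and centred in the cup, cap at about (595,140) in the crop. The gripper is clear and the neighbouring bottles are undisturbed, so I'm handing in.

```bash
python3 -c "
from plant import bot
print(bot.close_job())"
```

```text
the job is handed in; nothing more can be done
None
```

The tall bottle was standing upright and centred in the formerly empty cup in the last pictures, set down with about 6 N and gripped at no more than 30 N; I handed the job in at about 15 s, and no verdict came back.

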